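# Load the bottle rack and bolt its bar

## Task

Get the bottle rack ready to be carried out: first stand every bottle that is here upright on a cork coaster of its own in the rack, centred so that no edge of the bottle overhangs its coaster. Then set the loose wooden bar fully down on the two pegs in front of the bottles (the half-shut barrel bolt must be drawn back out of its way), and lock it there: slide the bolt fully across over the end of the bar, then turn its handle down into the notch. Do not shift the bottle opener or the small wooden box, and if something gets knocked out of place meanwhile, put it right.

Things in the scene. Friction and masses are not known exactly. Their poses are not given: they have to be found in the camera images.
- rack: Fixed wooden rack on a plank 18 mm thick, x = -135 to 80 mm, y = -200 to 310 mm. Origin on the bench top under the middle coaster; x to the rear (-x is its front, robot side), y along the row towards the bolt end, z up. Three cork coasters in a row; rear rail at x = 60 to 72 mm, top at z = 84 mm; two pegged posts for the bar and the bolt in front, on the line x = -90 mm.
- pad_right (a point): Centre of the top face of the coaster at the -y end of the row (rack x = 0, y = -90 mm, 30 mm above the bench). Coasters are 84 mm across, 12 mm high, 90 mm apart. Axes as the rack's.
- pad_middle (a point): Centre of the top face of the middle coaster. Axes as the rack's.
- pad_left (a point): Centre of the top face of the coaster nearest the bolt. Axes as the rack's.
- bar_seat (a point): Midway between the two pegs, at the height of the post tops (68 mm above the bench): where the bar's origin lies when fully seated. The posts are 36 mm square, 150 mm either side of it along y, each with a steel peg 11 mm thick and 15 mm high with a tapered tip. Axes as the rack's.
- notch (a point): Centre of the notch, 16 mm wide, in the steel guide plate in front of the bolt, level with the rod's axis (rack x = -104, y = 210, z = 95 mm). The plate is 4 mm thick, runs from y = 190 to 285 mm and its top is at z = 107 mm. Axes as the rack's.
- bar: Loose wooden bar 356 mm long (y), 32 wide (x), 18 thick, 200 g; a through hole 16 mm wide 150 mm either side of the middle; upright grip in the middle of its top, 20 (x) by 26 mm (y), top 63 mm above the underside. Origin: centre of underside; z up. Fits either way round; seated it rests on the post tops. Held with fingers closing along its y, the gripper stays clear of the bottles.
- bolt_rod (a joint): Slide of the bolt's rod (12 mm thick, axis 95 mm above the bench, rack x = -90 mm), in m: 0 drawn back (to the rack's +y), 0.041 fully across (to -y), its tip then 23 mm over the bar's end with 3 mm of air below. From 0.0365 on the handle can be turned down (0.040: mid-notch); once down it locks the rod. Over 0.017 it is in the bar's way. Needs 2 N, stays where left.
- bolt_handle (a joint): Angle of the bolt's handle about the rod, in rad: 0 upright, growing as it is turned down to the rack's -x (towards the robot), 1.5 fully down in the notch (nearly level). Away from the notch the guide plate stops it at about 0.6. Turns with about 1 N at the knob and stays where it is left.
- bolt_knob (a point): Centre of the ball knob, 16 mm in diameter, at the end of the handle, 42 mm from the rod's axis (stem 9 mm thick). It moves with bolt and handle; with the handle upright it is 137 mm above the bench.
- bottle_a: Closed brown glass beer bottle, 66 mm in diameter and 172 mm tall, about 500 g; straight round neck 28 mm in diameter from 124 to 166 mm above its foot (the part to hold), a steel crown cap 29 mm across above that, sloping shoulder from 95 to 124 mm. Origin: centre of its underside; z up along the bottle. May be absent (then None).
- bottle_b: Closed brown glass beer bottle, same as the other, 66 mm in diameter and 172 mm tall, about 500 g; straight round neck 28 mm in diameter from 124 to 166 mm above its foot (the part to hold), a steel crown cap 29 mm across above that, sloping shoulder from 95 to 124 mm. Origin: centre of its underside; z up along the bottle. May be absent (then None).
- bottle_pet: Closed green PET bottle, 62 mm in diameter and 180 mm tall, about 360 g; straight round neck 28 mm in diameter from 124 to 162 mm above its foot (the part to hold), a white screw cap 29 mm across and 18 mm high above that, sloping shoulder from 98 to 124 mm. Origin: centre of its underside; z up along the bottle. May be absent (then None).
- opener: Flat steel bottle opener about 140 mm long and 8 mm thick, lying on the bench; to be left alone. Origin: middle of its underside.
- keepbox: Small wooden box, 150 x 100 x 67 mm, its sliding lid half open; to be left alone. Origin: centre of its underside.
Not all that is in view belongs to the job. Leave any blue look-alike of the bottle_a alone.

How it is judged (in metres and radians):
On the way, in this order (a step that is already met when the one before it is completed fails the run):
1. every bottle here stands centred and upright on its own coaster, let go ((horizontal distance between bottle_a and pad_left below 0.009 m or horizontal distance between bottle_a and pad_middle below 0.009 m or horizontal distance between bottle_a and pad_right below 0.009 m) and z of bottle_a in the frame of pad_middle between -0.004 and 0.004 m and angle between each of bottle_a, bottle_b, bottle_pet's own z axis and vertical below 0.08 rad and linear speed of each of bottle_a, bottle_b, bottle_pet below 0.03 m/s and contact force between each of bottle_a, bottle_b, bottle_pet and the fingers below 0.1 N and (horizontal distance between bottle_b and pad_left below 0.009 m or horizontal distance between bottle_b and pad_middle below 0.009 m or horizontal distance between bottle_b and pad_right below 0.009 m) and z of bottle_b in the frame of pad_middle between -0.004 and 0.004 m and (horizontal distance between bottle_pet and pad_left below 0.011 m or horizontal distance between bottle_pet and pad_middle below 0.011 m or horizontal distance between bottle_pet and pad_right below 0.011 m) and z of bottle_pet in the frame of pad_middle between -0.004 and 0.004 m), for 0.2 s.
2. the bar is seated fully down on both pegs and let go (horizontal distance between bar and bar_seat below 0.006 m and z of bar in the frame of bar_seat between -0.004 and 0.0028 m and angle between the y axis of bar and the y axis of rack, either way round below 0.04 rad and angle between bar's own z axis and vertical below 0.04 rad and linear speed of bar below 0.03 m/s and contact force between bar and the fingers below 0.1 N), for 0.2 s.
3. with the bar seated, the bolt is slid fully across (horizontal distance between bar and bar_seat below 0.006 m and z of bar in the frame of bar_seat between -0.004 and 0.0028 m and angle between the y axis of bar and the y axis of rack, either way round below 0.04 rad and angle between bar's own z axis and vertical below 0.04 rad and linear speed of bar below 0.03 m/s and value of joint bolt_rod above 0.0365 m), for 0.1 s.
4. with the bolt across, its handle is turned down into the notch (value of joint bolt_rod above 0.0365 m and value of joint bolt_handle above 1.25 rad), for 0.2 s.
At the end, for the whole second after the job is handed in: Bottles upright (0.08 rad) on own coasters, none overhanging (centres within 9 mm brown, 11 mm PET); bar seated on both pegs (lift under 2.8 mm, 6 mm aside, 0.04 rad); bolt across (over 0.0365 m), handle down (over 1.25 rad); bottles and bar released and at rest (all of step 1 and all of step 2 and all of step 4); the robot touches nothing.
It fails at once if the bottle opener or the wooden box is shifted by more than 30 mm (distance of any of opener, keepbox from where it was at the start of the episode above 0.03 m).
Of bottle_a, bottle_b, bottle_pet only 2 to 3 are there at a start; the rules pass over those that are not, and their reading is None.
At some moment in a run one of bar may be knocked a few centimetres aside while the robot is not near it.
It also fails if it takes over 208 s, if anything falls off the work surface, if the arm or the gripper's body presses on something with over 40 N, if the wrist force passes 120 N, or if a joint passes its speed limit or range.

## Robot

A 6-joint arm with a two-finger parallel gripper is mounted at the origin on the work surface. World frame = base frame: x ahead of the robot, y to its left, z up, the work surface at z = 0. Lengths are in m, angles in degrees, forces in N, time in s.
With the tool pointing down it reaches from about 0.3 to 0.75 m from the base axis. Payload 8.5 kg.
Tool frame: the origin (TCP) lies on the centre line of the jaws, within the pads' length; the fingertips stand 14 mm ahead of it and the grasp point (between the pads) lies 5 mm behind it; z points along the fingers, x is the direction in which the jaws open and shut, and the axes are right-handed (so a half turn about z gives the same grasp; the last joint's range is limited). The gripper opens to 85 mm and grips with 20 to 120 N. Pads are 22 mm wide; open, the fingers measure 114 mm over their backs; the gripper's body (76 mm by 85 mm) begins 54 mm behind the grasp point. The pads swing forward as they close: fully open they stand 13 mm farther back than shut.
Start: joints at [50.976, 21.807, 74.336, -0, 83.858, -12.336], TCP at [0.247, 0.491, 0.245] pointing down, gripper open.
Joint ranges: [-178.18, 178.18], [-50.72, 133.34], [12.68, 142.11], [-81.47, 261.47], [9.98, 163.14], [-165.26, 165.26]. Speed limits (degrees/s): [136.94, 136.94, 180, 180, 180, 180].

## Interface

Orientations are given as a 3x3 rotation matrix whose columns are the frame's x, y, z axes.
In Python, from rig import * gives the robot as it stands.
- The arm moves only by the shell command python3 -m crank 'ROWS' [FORCE]. ROWS is JSON, one flat list of numbers, 7 for each row, row after row: the turn, a rotation vector about the world's x, y, z in rad, then the shift along the world's x, y, z in m, then the opening in per cent of the stroke, from 0 (shut) to 100 (fully open). A call has 1 to 20 rows; each row shifts and turns the commanded pose from where the row before left it; what a row does not reach is not made up. A row lasts 1/10 s, in which the tool goes at most 50 mm and 8.59 degrees, less where a joint would pass 70% of its speed; a pose out of reach is approached as far as the arm can. A call is refused whole if a number of a shift passes 0.05 or a number of a turn 0.15, either way. A call with a gripper value outside its range is refused whole. The fingers move at their own pace and stop on an object; FORCE is the grip in N (left out, the last holds). Time passes only in rows, so rows that do not move let the fingers close. It gives the time, the measured TCP pose, the force and the opening at its end, in the units of the state.
- observe(): the state, without advancing time (a new reading comes with each control period).
- get_image(name): name is "side" or "top" or "wrist"; returns a dict with "frame" (384x512x3 uint8, red, green, blue), "fov_y" (degrees; the focal length in pixels is half the picture's height over the tangent of half this angle, whatever the lens; pixels are square), "cx", "cy" (the principal point, pixels), "world_to_cam" (4x4, takes a point from world to camera coordinates). Camera axes: x right, y up, looking along -z (the intrinsics and any distortion apply to the point x, -y, -z); pixel columns grow to the right and rows downward; lengths in m; the calibration is good to about 2 mm. A picture is of the moment at which its call begins. There is no depth.
- close_job(): hands the job in, once; it reports no verdict.
The state is a dict: "time_s": time; "q": joint angles; "qvel": joint speeds; "joint_efforts": joint torques, N m; "position": TCP position; "tool_rot": TCP orientation; "ft_force": force on the tool from outside, world axes, zero at the start; "wrist_torque": the same for the moment, N m; "grip_width": finger opening in m.
Only numpy, scipy, OpenCV 4.12 (cv2) and the standard library are available. Lean on these libraries where they do the work, as an engineer would, in place of code of your own. Each camera call takes 0.05 s, during which the arm holds its last target. There are 200 camera calls.

## Working session

There is one attempt and no reset: what is moved stays moved. The work goes in short steps, Python scripts to look and compute and a shell command to move; the robot and the scene stay as the last step left them, time stands still between calls to the robot, and variables do not carry over. Pictures are saved under pics/ and viewed, about 12 in all and at most 16, crops included, and the job is handed in when it is done.

```bash
ls; mkdir -p pics; cat > h.py <<'E'
from rig import *
import numpy as np, cv2
def save(name,fn):
    im=get_image(name); np.savez('pics/'+fn+'.npz',**{k:np.array(v) for k,v in im.items()})
    cv2.imwrite('pics/'+fn+'.png',im['frame'][:,:,::-1]); return im
def load(fn): return dict(np.load('pics/'+fn+'.npz'))
def f_(im): return im['frame'].shape[0]/2/np.tan(np.radians(float(im['fov_y']))/2)
def ray(im,u,v):
    f=f_(im); M=np.array(im['world_to_cam']); R,t=M[:3,:3],M[:3,3]
    d=R.T@np.array([(u-im['cx'])/f,-(v-im['cy'])/f,-1]); return -R.T@t,d
def plane(im,u,v,z):
    c,d=ray(im,u,v); return c+d*(z-c[2])/d[2]
def proj(im,p):
    M=np.array(im['world_to_cam']); q=M[:3,:3]@np.array(p)+M[:3,3]; f=f_(im)
    return im['cx']-f*q[0]/q[2], im['cy']+f*q[1]/q[2]
def tri(a,pa,b,pb):
    c1,d1=ray(a,*pa); c2,d2=ray(b,*pb)
    s=np.linalg.lstsq(np.c_[d1,-d2],c2-c1,rcond=None)[0]
    p,q=c1+s[0]*d1,c2+s[1]*d2; return (p+q)/2,np.linalg.norm(p-q)
E
python3 - <<'E'
from h import *
np.set_printoptions(precision=3,suppress=True)
a=save('side','s0');b=save('top','t0')
for i in (a,b): print({k:v for k,v in i.items() if k not in('frame','world_to_cam')}, ray(i,256,192))
cv2.imwrite('pics/t0b.png',cv2.resize(b['frame'][:,:,::-1],(800,600)))
cv2.imwrite('pics/s0b.png',cv2.resize(a['frame'][:,:,::-1],(800,600)))
s=observe();print(s)
E
```

```text
pics
{'fov_y': 56.35209765402536, 'cx': 255.89613454708075, 'cy': 192.05052085876304} (array([ 0.092, -0.939,  0.713]), array([ 0.307,  0.82 , -0.484]))
{'fov_y': 45.36624172591333, 'cx': 258.86593970622226, 'cy': 192.7695927130414} (array([0.336, 0.053, 1.475]), array([ 0.087,  0.005, -0.996]))
{'time_s': 0.1, 'q': array([ 50.976,  21.839,  74.379,  -0.001,  83.858, -12.336]), 'qvel': array([ 0.101, -0.1  , -0.064, -0.037,  0.087, -0.079]), 'joint_efforts': array([  0.002, -44.922, -23.166,  -0.   ,   0.004,   0.   ]), 'position': array([0.247, 0.491, 0.245]), 'tool_rot': array([[ 0.449,  0.893, -0.001],
       [ 0.893, -0.449, -0.001],
       [-0.001, -0.   , -1.   ]]), 'ft_force': array([-0.032,  0.318,  0.105]), 'wrist_torque': array([-0.047, -0.054,  0.026]), 'grip_width': 0.08567561526898923}
```

View pics/t0b.png

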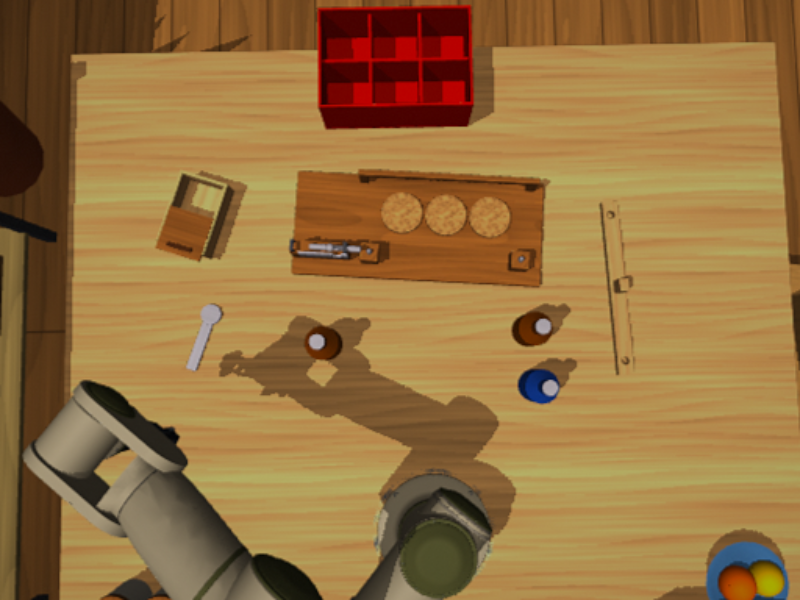

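View pics/s0b.png

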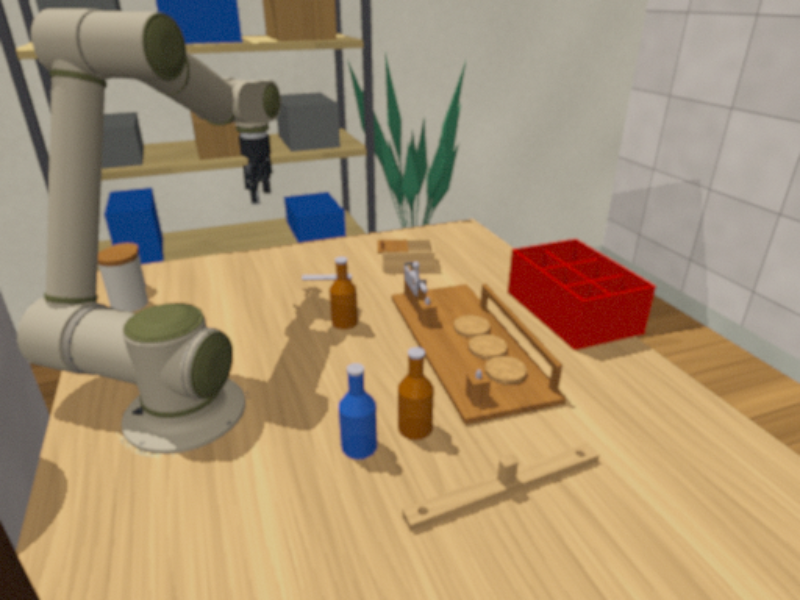

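The top view shows brown bottles at (322,342) and (535,328), with the blue look-alike at (540,386). The coasters are at (402,213), (446,215) and (490,217). The bar lies at (617,287), with its grip at (624,284). The box is at (195,215) and the opener at (205,335). No PET bottle is visible so far. Next I'll measure all of these.

```bash
python3 - <<'E'
from h import *
np.set_printoptions(precision=4,suppress=True)
a,b=load('s0'),load('t0')
k=.64
# coasters: HSV
hsv=cv2.cvtColor(b['frame'],cv2.COLOR_RGB2HSV)
for u,v in [(402,213),(446,215),(490,217),(617,320),(330,255)]: print('hsv',hsv[int(v*k),int(u*k)], b['frame'][int(v*k),int(u*k)])
def comp(im,mask,lo=15):
    n,l,s,c=cv2.connectedComponentsWithStats(mask.astype(np.uint8))
    return [(c[i],s[i]) for i in range(1,n) if s[i][4]>lo]
for n,im in (('top',b),('side',a)):
    h=cv2.cvtColor(im['frame'],cv2.COLOR_RGB2HSV); 
    white=(h[...,1]<60)&(h[...,2]>130)
    for c,s in comp(im,white):
        if s[4]<250 : print(n,'white',c,s, 'z.172:',plane(im,*c,.172)[:2])
# coasters by circle: local gray
g=b['frame'][110:170,200:350].astype(int)
m=(g[...,0]>135)&(g[...,2]>55)
out=cv2.resize((m*255).astype(np.uint8),None,fx=4,fy=4,interpolation=0)
for c,s in comp(b,m,100): 
    u,v=c+[200,110]; print('coaster',u,v,s,plane(b,u,v,.03))
crop=b['frame'][95:245,180:420,::-1]
cv2.imwrite('pics/c1.png',cv2.resize(crop,(800,500),interpolation=cv2.INTER_CUBIC))
E
```

```text
hsv [ 17 162 186] [186 135  68]
hsv [ 19 155 186] [186 145  73]
hsv [ 20 152 185] [185 147  75]
hsv [ 16 153 182] [182 131  73]
hsv [144  13 102] [101  97 102]
top white [205.1364 157.5   ] [198 156  15   5  44] z.172: [0.5517 0.2037]
top white [225.9524 158.9048] [222 158   8   3  21] z.172: [0.5466 0.1441]
top white [201.24 161.44] [191 161  21   2  25] z.172: [0.5405 0.215 ]
top white [347.2429 208.3714] [343 204   9  10  70] z.172: [ 0.3985 -0.1984]
top white [202.1096 218.2329] [198 214   9  10  73] z.172: [0.378  0.2137]
top white [351.7763 247.6974] [347 243  10  10  76] z.172: [ 0.2874 -0.2074]
side white [40.5085 41.2881] [34 38 16  7 59] z.172: [-0.7743  4.817 ]
side white [174.3137  81.2157] [171  77   7   9  51] z.172: [0.4645 1.7014]
side white [268.7215 131.2722] [265 114   8  31 158] z.172: [0.6871 0.485 ]
side white [260.0333 136.85  ] [257 129   6  17  60] z.172: [0.6247 0.4319]
side white [217.7667 165.8667] [214 164   8   5  30] z.172: [0.375  0.2073]
side white [263.8727 175.2   ] [259 170  11  11  55] z.172: [0.5019 0.0782]
side white [203.9552 176.9851] [193 175  23   4  67] z.172: [0.3078 0.1372]
side white [270.5789 183.1579] [269 181   4   6  19] z.172: [0.5007 0.0159]
side white [266.058  225.2899] [261 222  11   8  69] z.172: [ 0.3958 -0.2046]
side white [226.7051 236.0897] [222 232  11  11  78] z.172: [ 0.2837 -0.2143]
coaster 324.89444444444445 111.20555555555555 [ 82   0  68   8 180] [ 0.7182 -0.165   0.03  ]
coaster 348.3063063063063 148.0810810810811 [147   9   3  51 111] [ 0.5972 -0.2359  0.03  ]
coaster 256.6335697399527 135.67848699763593 [ 44  13  26  26 423] [0.6426 0.0552 0.03  ]
coaster 284.97169811320754 137.08254716981133 [ 72  15  26  25 424] [ 0.6364 -0.0351  0.03  ]
coaster 313.0097323600973 138.65206812652067 [101  16  25  25 411] [ 0.6297 -0.1244  0.03  ]
```

View pics/c1.png

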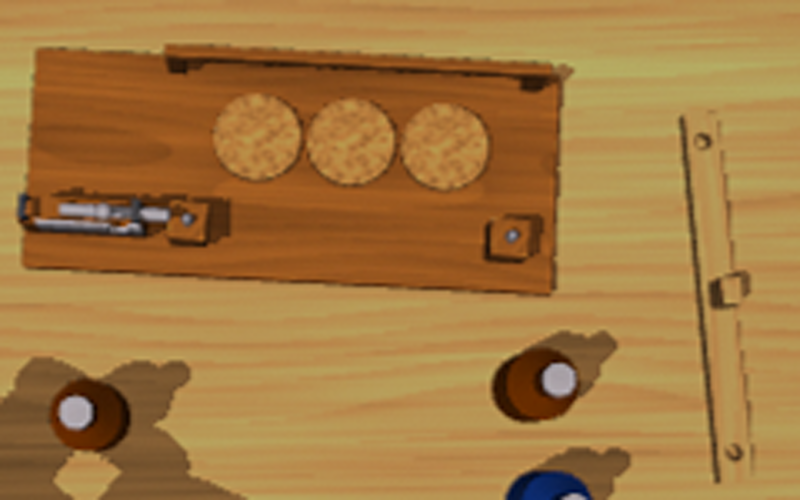

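```bash
python3 -m crank '[0,0,-0.1175,0.0131,-0.0277,0,70, 0,0,-0.1175,0.0131,-0.0277,0,70, 0,0,-0.1175,0.0131,-0.0277,0,70, 0,0,-0.1175,0.0131,-0.0277,0,70, 0,0,-0.1175,0.0131,-0.0277,0,70, 0,0,-0.1175,0.0131,-0.0277,0,70, 0,0,-0.1175,0.0131,-0.0277,0,70, 0,0,-0.1175,0.0131,-0.0277,0,70, 0,0,-0.1175,0.0131,-0.0277,0,70, 0,0,-0.1175,0.0131,-0.0277,0,70, 0,0,0,0,0,0,70, 0,0,0,0,0,0,70]' 60
python3 - <<'E'
from h import *
np.set_printoptions(precision=4,suppress=True)
s=observe();print(s['position'],s['tool_rot'],s['q'])
t=save('top','t1');w=save('wrist','w1');si=save('side','s1')
print(ray(w,256,192)); print('proj cap',proj(w,[.378,.2137,.172]), 'tcp',proj(w,s['position']))
im=np.vstack([np.hstack([cv2.resize(t['frame'],(400,300)),cv2.resize(w['frame'],(400,300))]),np.hstack([cv2.resize(si['frame'],(400,300))]*2)])
cv2.imwrite('pics/m1.png',im[:,:,::-1])
E
```

```text
time_s: 1.3
position: [0.378, 0.2141, 0.2452]
tool_rot: [[0.998, -0.07, -0.001], [-0.07, -0.998, 0.0], [-0.001, -0.0, -1.0]]
ft_force: [-0.4, -0.1, -0.3]
grip_width: 0.0596
[0.378  0.2141 0.2452] [[ 0.9975 -0.0702 -0.0006]
 [-0.0702 -0.9975  0.0001]
 [-0.0006 -0.0001 -1.    ]] [13.8327 10.1628 91.2033  0.0138 78.6644 17.8558]
(array([0.3832, 0.2924, 0.373 ]), array([-0.0124, -0.3083, -0.9513]))
proj cap (np.float64(253.67688379246513), np.float64(210.4942668038826)) tcp (np.float64(253.83728414163897), np.float64(265.77387561442174))
```

View pics/m1.png

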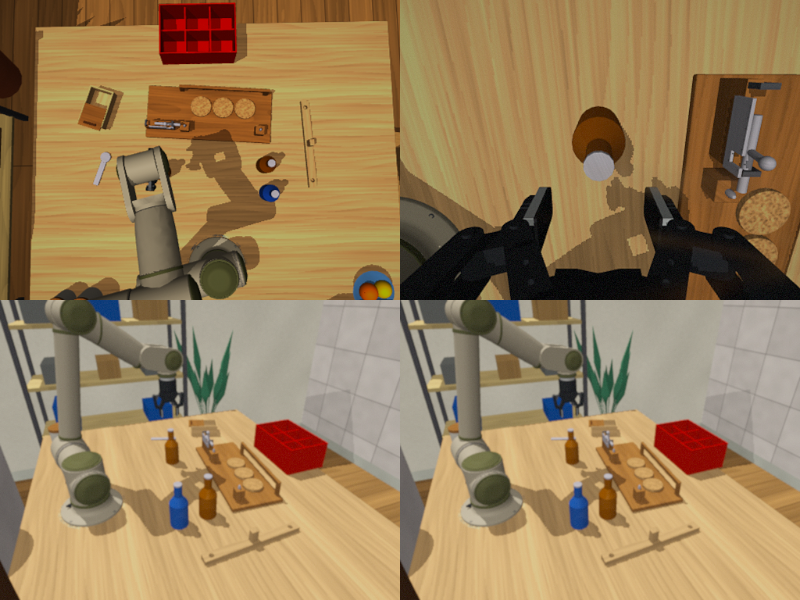

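Wrist view: the cap is at about (254,212) px, within 2 px of the prediction of (254,210), so the estimate is good. No PET is visible in any view, so there are two bottles. Next I descend and grip.

```bash
python3 -m crank '[0,0,0,0,0,-0.03,70, 0,0,0,0,0,-0.03,70, 0,0,0,0,0,-0.03,70, 0,0,0,0,0,-0.015,70, 0,0,0,0,0,0,70, 0,0,0,0,0,0,0, 0,0,0,0,0,0,0, 0,0,0,0,0,0,0, 0,0,0,0,0,0,0, 0,0,0,0,0,0,0, 0,0,0,0,0,0,0]' 60
python3 -m crank '[0,0,0,0,0,0.02,0, 0,0,0,0,0,0.03,0, 0,0,0,0,0,0.035,0, 0,0,0,0,0,0.035,0, 0,0,0,0,0,0.03,0, 0,0,0,0,0,0,0, 0,0,0,0,0,0,0]'
```

```text
time_s: 2.55
position: [0.3784, 0.2148, 0.1416]
tool_rot: [[0.998, -0.07, 0.002], [-0.07, -0.998, 0.001], [0.002, -0.001, -1.0]]
ft_force: [-1.4, 0.8, 6.5]
grip_width: 0.0269
time_s: 3.25
position: [0.3775, 0.2143, 0.2897]
tool_rot: [[0.998, -0.07, -0.001], [-0.07, -0.998, -0.0], [-0.001, 0.0, -1.0]]
ft_force: [-0.3, -0.4, -5.1]
grip_width: 0.0269
```

```bash
python3 -m crank '[0,0,0,0.0331,-0.0199,0,0, 0,0,0,0.0331,-0.0199,0,0, 0,0,0,0.0331,-0.0199,0,0, 0,0,0,0.0331,-0.0199,0,0, 0,0,0,0.0331,-0.0199,0,0, 0,0,0,0.0331,-0.0199,0,0, 0,0,0,0.0331,-0.0199,0,0, 0,0,0,0.0331,-0.0199,0,0, 0,0,0,0,0,0,0, 0,0,0,0,0,0,0, 0,0,0,0,0,-0.03,0, 0,0,0,0,0,-0.03,0, 0,0,0,0,0,-0.03,0, 0,0,0,0,0,-0.012,0, 0,0,0,0,0,0,0, 0,0,0,0,0,0,0]'
python3 - <<'E'
from h import *
np.set_printoptions(precision=4,suppress=True)
s=observe();print(s['position'],s['q'])
w=save('wrist','w2');t=save('top','t2');si=save('side','s2')
im=np.hstack([cv2.resize(w['frame'],(400,300)),cv2.resize(si['frame'][90:270,150:390],(400,300))])
cv2.imwrite('pics/m2.png',im[:,:,::-1])
E
```

```text
time_s: 4.85
position: [0.6431, 0.0555, 0.1896]
tool_rot: [[0.998, -0.07, 0.002], [-0.07, -0.998, -0.0], [0.002, 0.0, -1.0]]
ft_force: [-0.6, -0.5, -4.4]
grip_width: 0.0267
[0.6431 0.0555 0.1896] [-5.5591 33.7097 63.0812  0.0009 83.1073 -1.5725]
```

View pics/m2.png

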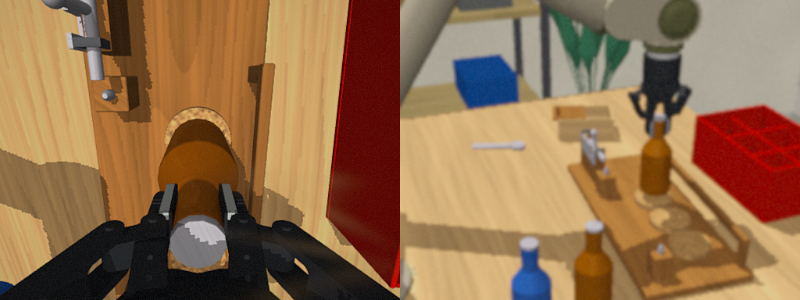

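The bottle hangs upright over the left coaster, centred at about x=198 px with the coaster at 165–238. Next I set it down, release and rise.

```bash
python3 -m crank '[0,0,0,0,0,-0.007,0, 0,0,0,0,0,-0.006,0, 0,0,0,0,0,-0.004,0, 0,0,0,0,0,-0.001,0, 0,0,0,0,0,0,0]'
python3 -m crank '[0,0,0,0,0,0,40, 0,0,0,0,0,0,70, 0,0,0,0,0,0,70, 0,0,0,0,0,0.02,70, 0,0,0,0,0,0.04,70, 0,0,0,0,0,0.04,70, 0,0,0,-0.03,-0.03,0.02,70, 0,0,0,-0.03,-0.03,0,70, 0,0,0,-0.03,-0.03,0,70, 0,0,0,-0.03,-0.03,0,70, 0,0,0,-0.03,-0.03,0,70, 0,0,0,-0.03,-0.03,0,70, 0,0,0,-0.03,-0.03,0,70, 0,0,0,-0.03,-0.03,0,70, 0,0,0,0,0,0,70, 0,0,0,0,0,0,70]'
python3 - <<'E'
from h import *
np.set_printoptions(precision=4,suppress=True)
s=observe();print(s['position'])
w=save('wrist','w3');t=save('top','t3');si=save('side','s3')
for n,im in (('top',t),('side',si)):
    h=cv2.cvtColor(im['frame'],cv2.COLOR_RGB2HSV); m=((h[...,1]<60)&(h[...,2]>130)).astype(np.uint8)
    N,l,st,c=cv2.connectedComponentsWithStats(m)
    for i in range(1,N):
        if 25<st[i][4]<250: print(n,c[i],st[i],'z.172',plane(im,*c[i],.172)[:2],'z.202',plane(im,*c[i],.202)[:2])
E
```

```text
time_s: 5.5
position: [0.6427, 0.0551, 0.1717]
tool_rot: [[0.998, -0.07, 0.001], [-0.07, -0.998, -0.0], [0.001, 0.0, -1.0]]
ft_force: [-3.4, -0.4, 5.3]
grip_width: 0.0267
time_s: 7.1
position: [0.4027, -0.1853, 0.2906]
tool_rot: [[0.997, -0.072, 0.001], [-0.072, -0.997, -0.0], [0.001, 0.0, -1.0]]
ft_force: [-0.2, 0.2, -0.1]
grip_width: 0.0601
[ 0.4027 -0.1853  0.2906]
top [256.7027 122.9054] [252 119  10   9  74] z.172 [0.6498 0.0542] z.202 [0.6426 0.0542]
top [205.1333 157.5333] [198 156  15   5  45] z.172 [0.5516 0.2037] z.202 [0.5467 0.2003]
top [201.7778 161.4444] [191 161  22   2  27] z.172 [0.5405 0.2134] z.202 [0.5358 0.2098]
side [23.8053 12.4248] [ 19   0  11  26 113] z.172 [-2.5259 14.6709] z.202 [-2.3806 13.8044]
side [174.2857  80.    ] [172  74   6  12  63] z.172 [0.4711 1.7428] z.202 [0.4501 1.5939]
side [265.1731 123.6346] [256 122  19   4  52] z.172 [0.7126 0.5913] z.202 [0.6782 0.5063]
side [304.5 165. ] [301 163   8   5  36] z.172 [0.6697 0.1035] z.202 [0.6376 0.0456]
side [264.7339 177.7523] [259 170  14  17 109] z.172 [0.4975 0.0591] z.202 [0.475  0.0037]
side [210.3707 176.7931] [193 174  32   6 116] z.172 [0.3284 0.131 ] z.202 [0.3153 0.0716]
side [266.0448 225.1642] [261 222  11   8  67] z.172 [ 0.396 -0.204] z.202 [ 0.3791 -0.2448]
side [226.4478 236.4627] [222 233  11  10  67] z.172 [ 0.2826 -0.2156] z.202 [ 0.272  -0.2557]
```

Bottle 1 stands at (0.6426, 0.0542), 1 mm off centre. Now the second.

```bash
python3 -m crank '[0,0,0,-0.0042,-0.0128,0,70, 0,0,0,0,0,-0.04,70, 0,0,0,0,0,-0.04,70, 0,0,0,0,0,-0.04,70, 0,0,0,0,0,-0.03,70, 0,0,0,0,0,0,70, 0,0,0,0,0,0,0, 0,0,0,0,0,0,0, 0,0,0,0,0,0,0, 0,0,0,0,0,0,0, 0,0,0,0,0,0,0, 0,0,0,0,0,0,0]' 60
python3 -m crank '[0,0,0,0,0,0.02,0, 0,0,0,0,0,0.03,0, 0,0,0,0,0,0.035,0, 0,0,0,0,0,0.035,0, 0,0,0,0,0,0.03,0, 0,0,0,0.033,0.0106,0,0, 0,0,0,0.033,0.0106,0,0, 0,0,0,0.033,0.0106,0,0, 0,0,0,0.033,0.0106,0,0, 0,0,0,0.033,0.0106,0,0, 0,0,0,0.033,0.0106,0,0, 0,0,0,0.0332,0.0106,0,0, 0,0,0,0,0,0,0, 0,0,0,0,0,0,0, 0,0,0,0,0,-0.03,0, 0,0,0,0,0,-0.03,0, 0,0,0,0,0,-0.03,0, 0,0,0,0,0,-0.012,0, 0,0,0,0,0,0,0, 0,0,0,0,0,0,0]'
python3 - <<'E'
from h import *
s=observe();print(s['position'],s['tool_rot'][0])
w=save('wrist','w4')
cv2.imwrite('pics/w4s.png',w['frame'][:,:,::-1])
E
```

```text
time_s: 8.45
position: [0.3991, -0.1982, 0.142]
tool_rot: [[0.998, -0.07, 0.002], [-0.07, -0.998, -0.003], [0.002, 0.002, -1.0]]
ft_force: [-3.1, 0.1, 6.6]
grip_width: 0.027
time_s: 10.45
position: [0.6301, -0.1238, 0.1901]
tool_rot: [[0.998, -0.07, 0.002], [-0.07, -0.998, -0.001], [0.002, 0.001, -1.0]]
ft_force: [0.3, 0.2, -4.2]
grip_width: 0.0265
[ 0.63012872 -0.12384766  0.19014416] [ 0.99752673 -0.07024955  0.00233073]
```

View pics/w4s.png

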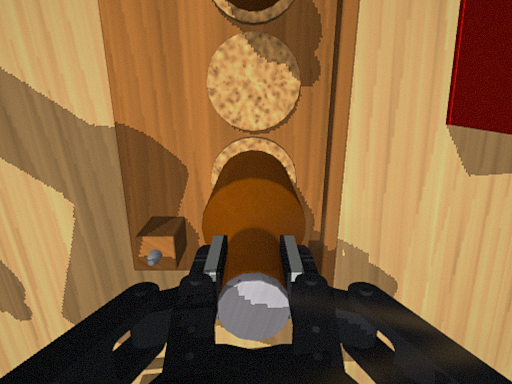

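The second bottle is over the right coaster and centred (bottle x≈254 px, coaster 212–296). I set it down and go to look at the bolt.

```bash
python3 -m crank '[0,0,0,0,-0.0004,-0.007,0, 0,0,0,0,0,-0.006,0, 0,0,0,0,0,-0.004,0, 0,0,0,0,0,-0.001,0, 0,0,0,0,0,0,0, 0,0,0,0,0,0,40, 0,0,0,0,0,0,70, 0,0,0,0,0,0,70, 0,0,0,0,0,0.02,70, 0,0,0,0,0,0.04,70, 0,0,0,0,0,0.06,70]'
python3 -m crank '[0,0,0,0,0,0.05,70, 0,0,0,0,0,0.01,70, 0,0,0,-0.0125,0.0392,0,70, 0,0,0,-0.0125,0.0392,0,70, 0,0,0,-0.0125,0.0392,0,70, 0,0,0,-0.0125,0.0392,0,70, 0,0,0,-0.0125,0.0392,0,70, 0,0,0,-0.0125,0.0392,0,70, 0,0,0,-0.0125,0.0392,0,70, 0,0,0,-0.0125,0.0392,0,70, 0,0,0,0,0,0,70, 0,0,0,0,0,0,70]'
python3 - <<'E'
from h import *
print(observe()['position'])
E
```

```text
time_s: 11.7
position: [0.5302, 0.1909, 0.2506]
tool_rot: [[0.998, -0.068, 0.005], [-0.068, -0.998, 0.0], [0.005, -0.001, -1.0]]
ft_force: [1.0, -0.1, 0.0]
grip_width: 0.0599
[0.53018923 0.19087077 0.25059917]refused, shift out of range in row 11
```

The first call was refused (a 0.06 shift), so the second one released the bottle about 18 mm above its coaster. I check the damage now.

```bash
python3 - <<'E'
from h import *
np.set_printoptions(precision=4,suppress=True)
w=save('wrist','w5');t=save('top','t5');si=save('side','s5')
h=cv2.cvtColor(t['frame'],cv2.COLOR_RGB2HSV); m=((h[...,1]<60)&(h[...,2]>130)).astype(np.uint8)
N,l,st,c=cv2.connectedComponentsWithStats(m)
for i in range(1,N):
    if 25<st[i][4]<250: print(c[i],st[i],'z.202',plane(t,*c[i],.202)[:2])
im=np.hstack([cv2.resize(t['frame'][90:240,180:380],(400,300)),cv2.resize(si['frame'][90:270,150:390],(400,300))])
im=np.vstack([im,np.hstack([cv2.resize(w['frame'],(400,300)),np.zeros((300,400,3),np.uint8)])])
cv2.imwrite('pics/m5.png',im[:,:,::-1])
E
```

```text
[256.325 121.125] [252 119  10   6  40] z.202 [0.6478 0.0551]
[319.2838 130.0405] [315 126  10   9  74] z.202 [ 0.619  -0.1216]
[351.8182 247.6494] [347 243  10  10  77] z.202 [ 0.2887 -0.2015]
[216.2909 368.2   ] [214 361   6  16  55] z.202 [-0.0272  0.175 ]
```

View pics/m5.png

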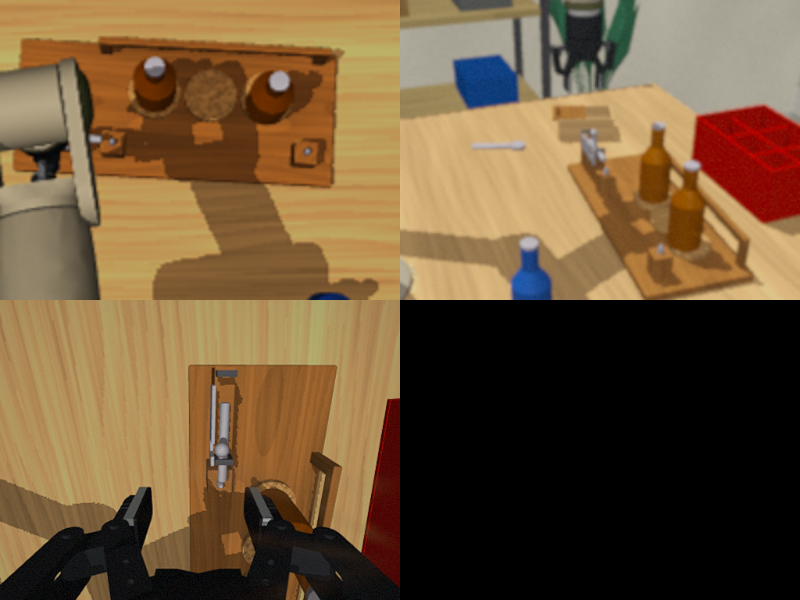

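The bottle still stands but is 11 mm off: it is at (0.619,-0.1216) and should be at (0.6297,-0.1244). I re-grip and recentre it. In the wrist view the knob is upright at (284,193) px.

```bash
python3 -m crank '[0,0,0,0.0111,-0.03906,0.002,70, 0,0,0,0.0111,-0.03906,0.002,70, 0,0,0,0.0111,-0.03906,0.002,70, 0,0,0,0.0111,-0.03906,0.002,70, 0,0,0,0.0111,-0.03906,0,70, 0,0,0,0.0111,-0.03906,0,70, 0,0,0,0.0111,-0.03906,0,70, 0,0,0,0.0111,-0.03906,0,70, 0,0,0,0,0,0,70, 0,0,0,0,0,0,70, 0,0,0,0,0,-0.04,70, 0,0,0,0,0,-0.026,70, 0,0,0,0,0,-0.02,70, 0,0,0,0,0,0,70, 0,0,0,0,0,0,0, 0,0,0,0,0,0,0, 0,0,0,0,0,0,0, 0,0,0,0,0,0,0, 0,0,0,0,0,0,0, 0,0,0,0,0,0,0]' 60 && python3 -m crank '[0,0,0,0,0,0.008,0, 0,0,0,0,0,0.004,0, 0,0,0,0.005,-0.001,0,0, 0,0,0,0.0057,-0.0014,0,0, 0,0,0,0,0,0,0, 0,0,0,0,0,0,0]'
```

```text
time_s: 13.85
position: [0.6193, -0.1224, 0.1723]
tool_rot: [[0.998, -0.07, 0.003], [-0.07, -0.998, -0.001], [0.003, 0.001, -1.0]]
ft_force: [0.4, 1.0, 6.3]
grip_width: 0.0268
time_s: 14.45
position: [0.6293, -0.1247, 0.1817]
tool_rot: [[0.998, -0.07, -0.001], [-0.07, -0.998, 0.0], [-0.001, -0.0, -1.0]]
ft_force: [0.4, 0.4, -5.3]
grip_width: 0.0267
```

```bash
python3 -m crank '[0,0,0,0.0003,0,-0.005,0, 0,0,0,0,0,-0.004,0, 0,0,0,0,0,-0.001,0, 0,0,0,0,0,0,0, 0,0,0,0,0,0,40, 0,0,0,0,0,0,70, 0,0,0,0,0,0,70, 0,0,0,0,0,0.02,70, 0,0,0,0,0,0.04,70, 0,0,0,0,0,0.04,70, 0,0,0,0,0,0.02,70, 0,0,0,0,0,0,70]' && python3 -m crank '[0,0,0,-0.03,0.0392,0,70, 0,0,0,-0.03,0.0392,0,70, 0,0,0,-0.03,0.0392,0,70, 0,0,0,-0.03,0.0392,0,70, 0,0,0,0,0.0392,0,70, 0,0,0,0,0.0392,0,70, 0,0,0,0,0.0392,0,70, 0,0,0,0,0.0392,0,70, 0,0,0,0,0,0,70, 0,0,0,0,0,0,70]'
python3 - <<'E'
from h import *
np.set_printoptions(precision=4,suppress=True)
s=observe();print(s['position'])
w=save('wrist','w6');t=save('top','t6')
h=cv2.cvtColor(t['frame'],cv2.COLOR_RGB2HSV); m=((h[...,1]<60)&(h[...,2]>120)).astype(np.uint8)
N,l,st,c=cv2.connectedComponentsWithStats(m)
for i in range(1,N):
    if 25<st[i][4]<250: print(c[i],st[i],'z.202',plane(t,*c[i],.202)[:2])
y=np.array([.0716,.9974]);x=np.array([.9974,-.0716]);o=np.array([.6364,-.0351])
R=lambda X,Y,Z:np.r_[o+x*X+y*Y,Z]
for n,p in dict(knob_back=R(-.09,.2515,.137),notch=R(-.104,.21,.095),peg=R(-.09,.15,.083)).items(): print(n,p,proj(w,p))
cv2.imwrite('pics/w6c.png',cv2.resize(w['frame'][:,:,::-1],(800,600),interpolation=cv2.INTER_CUBIC))
E
```

```text
time_s: 15.65
position: [0.6303, -0.125, 0.2961]
tool_rot: [[0.998, -0.07, 0.007], [-0.07, -0.998, -0.003], [0.007, 0.002, -1.0]]
ft_force: [0.2, 0.5, -0.1]
grip_width: 0.0598
time_s: 16.65
position: [0.5092, 0.1893, 0.2913]
tool_rot: [[0.998, -0.068, -0.002], [-0.068, -0.998, -0.001], [-0.001, 0.001, -1.0]]
ft_force: [0.2, 0.3, -0.6]
grip_width: 0.0601
[0.5092 0.1893 0.2913]
[256.7105 122.9079] [252 119  10   9  76] z.202 [0.6426 0.0541]
[319.9125 126.4375] [315 122  11  10  80] z.202 [ 0.6293 -0.1236]
[351.8049 247.7561] [347 243  11  10  82] z.202 [ 0.2884 -0.2014]
[216.6875 370.5   ] [214 363   6  17  64] z.202 [-0.0332  0.1739]
knob_back [0.5646 0.2222 0.137 ] (np.float64(311.0419920163235), np.float64(140.138316471496))
notch [0.5477 0.1818 0.095 ] (np.float64(289.0237722029017), np.float64(172.51899620507987))
peg [0.5574 0.121  0.083 ] (np.float64(297.6970227346326), np.float64(218.98350840127608))
```

View pics/w6c.png

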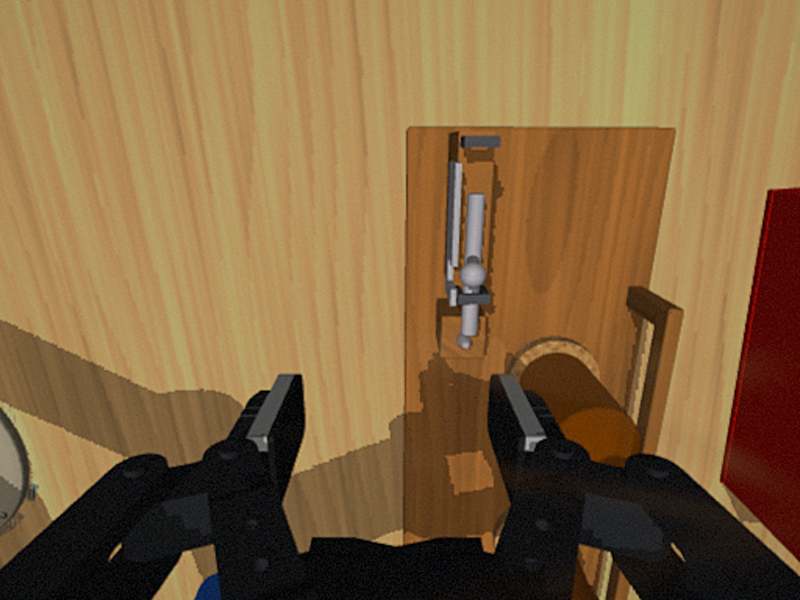

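Both bottles are centred to within about 1 mm. The knob is at (473,274) in the 800-px picture, and the peg is at (465,342) as predicted.

```bash
cat >> h.py <<'E'
ry=np.array([.0716,.9974]);rx=np.array([.9974,-.0716]);ro=np.array([.6364,-.0351])
R=lambda X,Y,Z:np.r_[ro+rx*X+ry*Y,Z]
def inv(p): d=np.array(p[:2])-ro; return np.array([d@rx,d@ry])
E
python3 - <<'E'
from h import *
np.set_printoptions(precision=4,suppress=True)
w=load('w6'); k=plane(w,473*.64,274*.64,.137); print(k,inv(k))
for n,uv in dict(peg=(465,342),).items(): p=plane(w,uv[0]*.64,uv[1]*.64,.083);print(n,p,inv(p))
t=load('t6')
for uv in [(236.1,160.4),(333.6,165.8)]: p=plane(load('t0'),*uv,.083);print('pegs top',p,inv(p))
E
```

```text
[0.5564 0.1892 0.137 ] [-0.0959  0.218 ]
peg [0.5573 0.1211 0.083 ] [-0.0901  0.1501]
pegs top [0.5558 0.1193 0.083 ] [-0.0915  0.1483]
pegs top [ 0.5337 -0.1784  0.083 ] [-0.0922 -0.1503]
```

```bash
python3 -m crank '[0,0,0,0.024,-0.0156,0,0, 0,0,0,0.0238,-0.0156,0,0, 0,0,0,0,0,-0.04,0, 0,0,0,0,0,-0.04,0, 0,0,0,0,0,-0.02,0, 0,0,0,0,0,0,0, 0,0,0,0,0,0,0, 0,0,0,0,0,-0.03,0, 0,0,0,0,0,-0.025,0, 0,0,0,0,0,0,0]' && python3 -m crank '[0,0,0,0.0007,0.01,0,0, 0,0,0,0.0005,0.007,0,0, 0,0,0,0.0005,0.007,0,0, 0,0,0,0.0005,0.007,0,0, 0,0,0,0.0005,0.007,0,0, 0,0,0,0,0,0,0, 0,0,0,0,0,0,0]' && python3 -m crank '[0,0,0,-0.0007,-0.01,0,0, 0,0,0,0,0,0.04,0, 0,0,0,0,0,0.04,0, 0,0,0,0,0,0.04,0, 0,0,0,0,0,0.035,0, 0,0,0,-0.04,0.02,0,0, 0,0,0,0,0,0,0, 0,0,0,0,0,0,0]'
python3 - <<'E'
from h import *
s=observe();print(s['position'])
w=save('wrist','w7');t=save('top','t7')
cv2.imwrite('pics/w7c.png',np.hstack([cv2.resize(w['frame'][60:260,200:400],(400,400),interpolation=cv2.INTER_CUBIC),cv2.resize(t['frame'][90:290,200:420],(400,400))])[:,:,::-1])
E
```

```text
time_s: 17.75
position: [0.5568, 0.1573, 0.1363]
tool_rot: [[0.998, -0.07, -0.003], [-0.07, -0.998, -0.0], [-0.003, 0.0, -1.0]]
ft_force: [-1.7, 0.1, -0.2]
grip_width: -0.0001
time_s: 18.45
position: [0.5599, 0.1961, 0.1372]
tool_rot: [[0.998, -0.069, -0.0], [-0.069, -0.998, 0.0], [-0.0, -0.0, -1.0]]
ft_force: [-0.1, 0.0, 0.6]
grip_width: 0.0001
time_s: 19.25
position: [0.519, 0.2053, 0.2924]
tool_rot: [[0.998, -0.07, -0.0], [-0.07, -0.998, -0.0], [-0.0, 0.0, -1.0]]
ft_force: [-0.3, -0.1, 0.6]
grip_width: 0.0001
[0.51898024 0.20534474 0.29240769]
```

View pics/w7c.png

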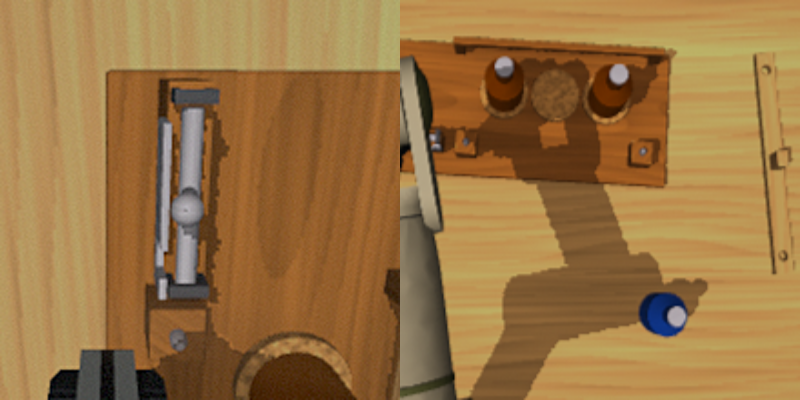

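The bolt is drawn back: the knob is at wrist px (293,165) and the rod is clear of the keeper. Next, measure the bar.

```bash
python3 - <<'E'
from h import *
np.set_printoptions(precision=4,suppress=True)
w=load('w7');k=plane(w,293.5,165,.137);print('knob',inv(k))
for n in ('t0','t7'):
    t=load(n)
    # dark holes: refine
    g=cv2.cvtColor(t['frame'],cv2.COLOR_RGB2GRAY).astype(float)
    P=[]
    for u,v in [(401.9,124.5),(410.7,218.5)] if n=='t7' else [(390.7,137.3),(400.2,230.6)]:
        if n=='t0': u,v=(180+702*.3,95+141*.3) if v<200 else (180+734*.3,95+453*.3)
        p=plane(t,u,v,.018);P.append(p);print(n,u,v,p)
    P=np.array(P);print('len',np.linalg.norm(P[0]-P[1]),'mid',P.mean(0),'ang',np.degrees(np.arctan2(*(P[0]-P[1])[[1,0]])))
print('grip t7',plane(load('t7'),411.8,169,.063),'t0',plane(load('t0'),180+734*.3,95+289*.3,.063))
print('seat',R(-.09,0,.068),observe()['q'])
E
```

```text
knob [-0.0961  0.2445]
t0 390.6 137.3 [ 0.632  -0.3755  0.018 ]
t0 400.2 230.9 [ 0.3316 -0.3931  0.018 ]
len 0.30092433819512837 mid [ 0.4818 -0.3843  0.018 ] ang 3.3469152500686232
t7 401.9 124.5 [ 0.6731 -0.4137  0.018 ]
t7 410.7 218.5 [ 0.3701 -0.4281  0.018 ]
len 0.30339264979245717 mid [ 0.5216 -0.4209  0.018 ] ang 2.71207559887266
grip t7 [ 0.5221 -0.4237  0.063 ] t0 [ 0.4832 -0.386   0.063 ]
seat [ 0.5466 -0.0287  0.068 ] [ 9.3874 21.1368 67.6788 -0.0058 91.2246 13.438 ]
```

The bar has been knocked about 5 cm since the start. It is now at about (0.522,-0.422), angle 2.7°. I go above it and look.

```bash
python3 -m crank '[0,0,0.0084,0.0002,-0.0448,0,70, 0,0,0.0084,0.0002,-0.0448,0,70, 0,0,0.0084,0.0002,-0.0448,0,70, 0,0,0.0084,0.0002,-0.0448,0,70, 0,0,0.0084,0.0002,-0.0448,0,70, 0,0,0.0084,0.0002,-0.0448,0,70, 0,0,0.0084,0.0002,-0.0448,0,70, 0,0,0.0084,0.0002,-0.0448,0,70, 0,0,0.0084,0.0002,-0.0448,0,70, 0,0,0.0084,0.0002,-0.0448,0,70, 0,0,0.0084,0.0002,-0.0448,0,70, 0,0,0.0084,0.0002,-0.0448,0,70, 0,0,0.0084,0.0002,-0.0448,0,70, 0,0,0.0084,0.0002,-0.0448,0,70, 0,0,0,0,0,-0.05,70, 0,0,0,0,0,-0.05,70, 0,0,0,0,0,0,70, 0,0,0,0,0,0,70]'
python3 - <<'E'
from h import *
np.set_printoptions(precision=4,suppress=True)
s=observe();print(s['position'],s['q'])
w=save('wrist','w8');save('top','t8')
print(proj(w,[.5221,-.4237,.063]),proj(w,[.6731,-.4137,.018]),proj(w,[.3701,-.4281,.018]))
cv2.imwrite('pics/w8c.png',cv2.resize(w['frame'][:,:,::-1],(800,600),interpolation=cv2.INTER_CUBIC))
E
```

```text
time_s: 21.15
position: [0.5223, -0.4223, 0.1929]
tool_rot: [[0.999, 0.047, -0.0], [0.047, -0.999, 0.0], [-0.0, -0.0, -1.0]]
ft_force: [0.4, -0.4, 1.4]
grip_width: 0.0602
[ 0.5223 -0.4223  0.1929] [-49.0331  36.3424  57.5043  -0.003   86.1773 -51.7295]
(np.float64(252.97995142546134), np.float64(187.46088277000234)) (np.float64(401.3370475271646), np.float64(171.80480029414971)) (np.float64(104.00532435952306), np.float64(171.886927552409))
```

View pics/w8c.png

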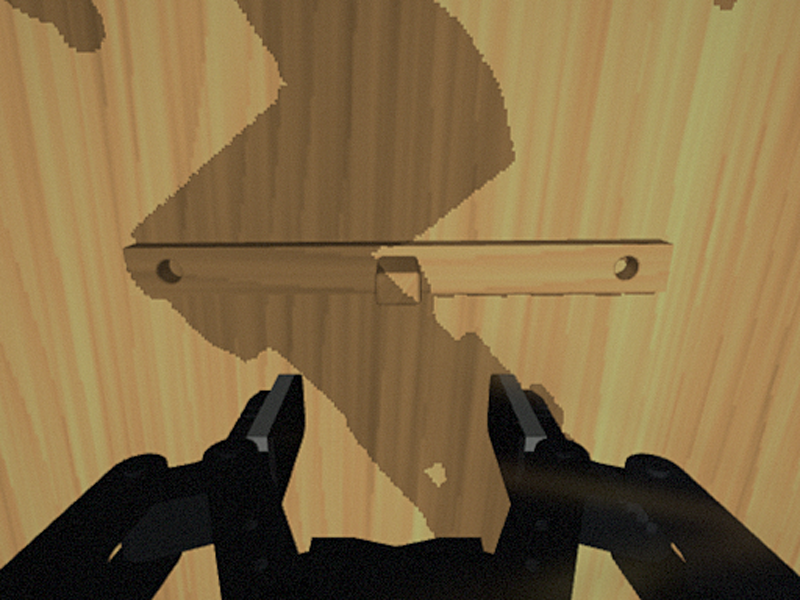

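Wrist view: holes at (169,270) and (626,267), grip top at about (399,289) in the 800-px picture, agreeing with the estimate.

```bash
python3 - <<'E'
from h import *
np.set_printoptions(precision=4,suppress=True)
w=load('w8');P=np.array([plane(w,u*.64,v*.64,.018) for u,v in [(169,270),(626,267)]])
print(P,np.linalg.norm(P[1]-P[0]),P.mean(0),np.degrees(np.arctan2(*(P[1]-P[0])[[1,0]])))
print(plane(w,399*.64,290*.64,.063))
s=observe();print(np.degrees(np.arctan2(s['tool_rot'][1][0],s['tool_rot'][0][0])))
E
```

```text
[[ 0.3742 -0.4289  0.018 ]
 [ 0.6722 -0.4128  0.018 ]] 0.29839453856983955 [ 0.5232 -0.4208  0.018 ] 3.0917969076055822
[ 0.5241 -0.4219  0.063 ]
2.7305225569002745
```

```bash
python3 -m crank '[0,0,0.006,0.0008,0.0012,-0.04,70, 0,0,0,0,0,-0.04,70, 0,0,0,0,0,-0.04,70, 0,0,0,0,0,-0.02,70, 0,0,0,0,0,-0.012,70, 0,0,0,0,0,0,70, 0,0,0,0,0,0,0, 0,0,0,0,0,0,0, 0,0,0,0,0,0,0, 0,0,0,0,0,0,0, 0,0,0,0,0,0,0, 0,0,0,0,0,0,0]' 80 && python3 -m crank '[0,0,0,0,0,0.02,0, 0,0,0,0,0,0.04,0, 0,0,0,0,0,0.04,0, 0,0,0,0,0,0.04,0, 0,0,0,0,0,0.02,0, 0,0,0,0,0,0,0, 0,0,0,0,0,0,0]'
python3 - <<'E'
from h import *
np.set_printoptions(precision=4,suppress=True)
s=observe();print(s['position'],s['ft_force'],s['wrist_torque'],s['tool_rot'][:,0], inv(s['position']))
E
```

```text
time_s: 22.45
position: [0.5237, -0.421, 0.0424]
tool_rot: [[0.999, 0.054, 0.002], [0.054, -0.999, -0.003], [0.002, 0.003, -1.0]]
ft_force: [0.1, 0.3, 6.6]
grip_width: 0.0251
time_s: 23.15
position: [0.5227, -0.42, 0.1994]
tool_rot: [[0.999, 0.054, -0.001], [0.054, -0.999, 0.001], [-0.001, -0.001, -1.0]]
ft_force: [0.8, 0.1, -3.2]
grip_width: 0.0252
[ 0.5227 -0.42    0.1994] [ 0.7837  0.0684 -3.2346] [0.0701 0.0253 0.0098] [ 0.9986  0.0535 -0.0008] [-0.0859 -0.392 ]
```

```bash
python3 -m crank '[0,0,0.1204,0,0,0.002,0, 0,0,0.1204,0,0,0.002,0, 0,0,0.1204,0,0,0.002,0, 0,0,0.1204,0,0,0.002,0, 0,0,0.1204,0,0,0.002,0, 0,0,0.1204,0,0,0.002,0, 0,0,0.1204,0,0,0.002,0, 0,0,0.1204,0,0,0.002,0, 0,0,0.1204,0,0,0.002,0, 0,0,0.1204,0,0,0.002,0, 0,0,0.1204,0,0,0,0, 0,0,0.1206,0,0,0,0, 0,0,0,0,0,0,0]' && python3 -m crank '[0,0,0,0.0024,0.0391,0,0, 0,0,0,0.0024,0.0391,0,0, 0,0,0,0.0024,0.0391,0,0, 0,0,0,0.0024,0.0391,0,0, 0,0,0,0.0024,0.0391,0,0, 0,0,0,0.0024,0.0391,0,0, 0,0,0,0.0024,0.0391,0,0, 0,0,0,0.0024,0.0391,0,0, 0,0,0,0.0024,0.0391,0,0, 0,0,0,0.0024,0.0391,0,0, 0,0,0,0,0,0,0, 0,0,0,0,0,0,0]'
python3 - <<'E'
from h import *
np.set_printoptions(precision=4,suppress=True)
s=observe();print(s['position'],s['q'],np.degrees(np.arctan2(s['tool_rot'][1][0],s['tool_rot'][0][0])),inv(s['position']))
t=save('top','t9');w=save('wrist','w9')
zb=s['position'][2]-.041+.018
for y in(-.15,.15): print('hole pred px',proj(t,R(-.09,y,zb)))
cv2.imwrite('pics/t9c.png',np.hstack([cv2.resize(t['frame'][110:210,200:366],(500,300),interpolation=cv2.INTER_CUBIC),cv2.resize(w['frame'],(300,300))])[:,:,::-1])
E
```

```text
time_s: 24.45
position: [0.5226, -0.4199, 0.2179]
tool_rot: [[0.071, 0.997, -0.003], [0.997, -0.071, 0.003], [0.003, -0.003, -1.0]]
ft_force: [0.4, 0.6, -2.3]
grip_width: 0.0251
time_s: 25.65
position: [0.5467, -0.0286, 0.2194]
tool_rot: [[0.073, 0.997, -0.002], [0.997, -0.073, 0.0], [0.0, -0.002, -1.0]]
ft_force: [-0.9, 0.2, -2.7]
grip_width: 0.025
[ 0.5467 -0.0286  0.2194] [ -15.3843   22.7408   77.2912   -0.0176   80.0626 -101.1934] 85.81217744914919 [-0.0899  0.    ]
hole pred px (np.float64(340.0522842211712), np.float64(159.22733121149957))
hole pred px (np.float64(233.52034801584344), np.float64(153.58740746727844))
```

View pics/t9c.png

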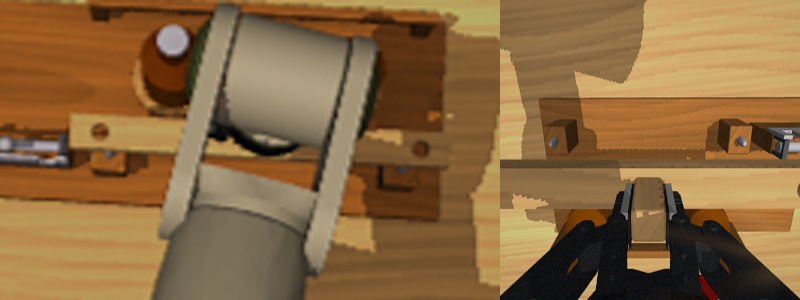

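The top view shows the held bar's holes at (233,154) and (339,160), as predicted. I check the pegs precisely before lowering.

```bash
python3 - <<'E'
from h import *
np.set_printoptions(precision=4,suppress=True)
w=load('w9');t=load('t0')
def blob(im,u,v,r=8):
    u,v=int(u),int(v);g=im['frame'][v-r:v+r+1,u-r:u+r+1]; h=cv2.cvtColor(g,cv2.COLOR_RGB2HSV)
    m=((h[...,1]<80)).astype(np.uint8); N,l,st,c=cv2.connectedComponentsWithStats(m)
    i=1+np.argmax(st[1:,4]); return c[i]+[u-r,v-r],st[i]
for n,im,uv in (('w',w,(90,182)),('w',w,(406,182)),('t',t,(236,160)),('t',t,(333,165))):
    c,st=blob(im,*uv,r=8 if n=='w' else 4); print(n,c,st,inv(plane(im,*c,.078)),inv(plane(im,*c,.083)))
cv2.imwrite('pics/w9c.png',np.hstack([cv2.resize(w['frame'][150:220,60:130],(350,350)),cv2.resize(w['frame'][150:220,370:440],(350,350))])[:,:,::-1])
E
```

```text
w [ 90.9441 181.6957] [  1   1  16  14 161] [-0.0912 -0.1499] [-0.0926 -0.1472]
w [409.9515 180.1359] [  6   0  11  13 103] [-0.092   0.1423] [-0.0934  0.1397]
t [235.8889 160.3333] [3 3 3 4 9] [-0.0905  0.1492] [-0.0913  0.1489]
t [333.3 165.3] [ 3  3  4  4 10] [-0.0899 -0.1501] [-0.0907 -0.1493]
```

View pics/w9c.png

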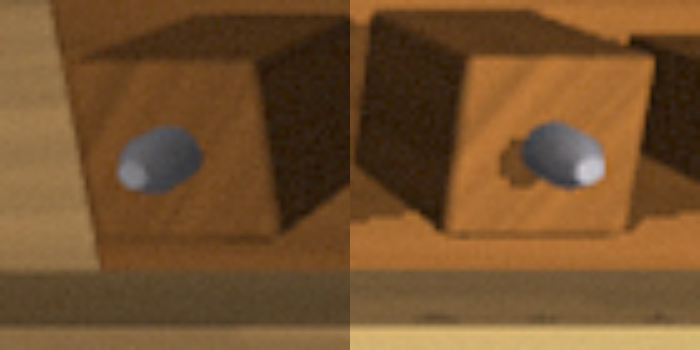

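Peg tips are at wrist px (86.4,185) and (417.6,184), clean and unobstructed.

```bash
python3 - <<'E'
from h import *
np.set_printoptions(precision=4,suppress=True)
w=load('w9')
for uv in((86.4,185),(417.6,184)): print(inv(plane(w,*uv,.083)))
E
```

```text
[-0.0895 -0.1518]
[-0.0898  0.1471]
```

```bash
python3 -m crank '[0,0,0,0,-0.0008,-0.03,0, 0,0,0,0,0,-0.03,0, 0,0,0,0,0,-0.025,0, 0,0,0,0,0,0,0, 0,0,0,0,0,0,0, 0,0,0,0,0,-0.004,0, 0,0,0,0,0,-0.004,0, 0,0,0,0,0,-0.003,0, 0,0,0,0,0,0,0]'; python3 -m crank '[0,0,0,0,0,-0.003,0, 0,0,0,0,0,-0.003,0, 0,0,0,0,0,0,0]'
```

```text
time_s: 26.65
position: [0.5469, -0.0301, 0.1242]
tool_rot: [[0.072, 0.997, -0.0], [0.997, -0.072, 0.0], [0.0, -0.0, -1.0]]
ft_force: [-0.5, 0.8, -3.3]
grip_width: 0.0249
time_s: 26.95
position: [0.5468, -0.03, 0.1179]
tool_rot: [[0.072, 0.997, -0.001], [0.997, -0.072, 0.0], [0.0, -0.001, -1.0]]
ft_force: [-0.2, -0.3, -2.0]
grip_width: 0.025
```

The pegs have entered the holes without contact force. I continue down.

```bash
python3 -m crank '[0,0,0,0,0,-0.003,0, 0,0,0,0,0,-0.003,0, 0,0,0,0,0,-0.0015,0, 0,0,0,0,0,0,0]'; python3 -m crank '[0,0,0,0,0,-0.001,0, 0,0,0,0,0,0,0]'
```

```text
time_s: 27.35
position: [0.547, -0.0301, 0.1107]
tool_rot: [[0.072, 0.997, -0.0], [0.997, -0.072, 0.0], [0.0, -0.0, -1.0]]
ft_force: [0.6, -0.2, -1.3]
grip_width: 0.0251
time_s: 27.55
position: [0.5471, -0.0301, 0.1104]
tool_rot: [[0.072, 0.997, 0.001], [0.997, -0.072, -0.0], [-0.0, 0.001, -1.0]]
ft_force: [-2.8, -0.7, 3.9]
grip_width: 0.0249
```

Contact came at TCP z 0.1104, as expected (about 0.110). I release, rise and go above the knob.

```bash
python3 -m crank '[0,0,0,0,0,0,70, 0,0,0,0,0,0,70, 0,0,0,0,0,0,70, 0,0,0,0,0,0.02,70, 0,0,0,0,0,0.03,70, 0,0,0,0,0,0.04,70, 0,0,0,0,0,0.04,70, 0,0,0,0.0022,0.0409,0,70, 0,0,0,0.0022,0.0409,0,70, 0,0,0,0.0022,0.0409,0,70, 0,0,0,0.0022,0.0409,0,70, 0,0,0,0.0022,0.0409,0,70, 0,0,0,0.0022,0.0409,0,70, 0,0,0,0,0,0,70, 0,0,0,0,0,0,70]'
python3 - <<'E'
from h import *
np.set_printoptions(precision=4,suppress=True)
s=observe();print(s['position'],s['q'],inv(s['position']))
t=save('top','t10');w=save('wrist','w10');si=save('side','s10')
print(proj(w,R(-.09,.2445,.137)),proj(w,R(-.104,.21,.095)),'holes',[proj(t,R(-.09,y,.086)) for y in(-.15,.15)])
for n,im in (('top',t),):
    h=cv2.cvtColor(im['frame'],cv2.COLOR_RGB2HSV); m=((h[...,1]<60)&(h[...,2]>120)).astype(np.uint8)
    N,l,st,c=cv2.connectedComponentsWithStats(m)
    for i in range(1,N):
        if 25<st[i][4]<250: print(n,c[i],plane(im,*c[i],.202)[:2])
cv2.imwrite('pics/m10.png',np.hstack([cv2.resize(w['frame'],(400,300)),cv2.resize(t['frame'][105:195,220:340],(400,300),interpolation=cv2.INTER_CUBIC)])[:,:,::-1])
E
```

```text
time_s: 29.05
position: [0.56, 0.2159, 0.2395]
tool_rot: [[0.07, 0.998, -0.0], [0.998, -0.07, -0.0], [-0.0, -0.0, -1.0]]
ft_force: [0.5, -0.4, 0.8]
grip_width: 0.0598
[0.56   0.2159 0.2395] [  9.8043  27.1567  66.4737  -0.0174  86.3938 -76.1557] [-0.0942  0.2449]
(np.float64(254.17450552246663), np.float64(200.95101668939017)) (np.float64(216.46963969040115), np.float64(171.1894400500046)) holes [(np.float64(333.6832413353001), np.float64(164.93831008233116)), (np.float64(235.51234484447932), np.float64(159.73499747914894))]
top [319.9125 126.4375] [ 0.6293 -0.1236]
top [197.5    157.4412] [0.5473 0.2216]
top [351.7407 247.7654] [ 0.2883 -0.2013]
top [306.9231 353.8462] [ 0.0061 -0.0702]
top [216.8736 370.5862] [-0.0334  0.1734]
```

View pics/m10.png

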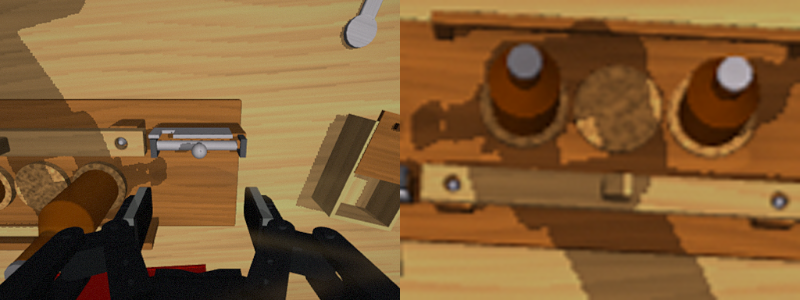

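The bar is seated: peg tips show through both holes in the top crop at (453,184) and (779,201). In the wrist view the knob is at (255,193), slightly tilted towards -x. I straddle it with the jaws closing along y, grip lightly and slide.

```bash
python3 -m crank '[0,0,0,-0.0018,0,-0.035,60, 0,0,0,0,0,-0.035,60, 0,0,0,0,0,-0.0285,60, 0,0,0,0,0,0,60, 0,0,0,0,0,0,0, 0,0,0,0,0,0,0, 0,0,0,0,0,0,0, 0,0,0,0,0,0,0, 0,0,0,0,0,0,0, 0,0,0,0,0,0,0, 0,0,0,0,0,0,0]' 20 && python3 -m crank '[0,0,0,-0.0005,-0.0065,0,0, 0,0,0,-0.0005,-0.0065,0,0, 0,0,0,-0.0005,-0.0065,0,0, 0,0,0,-0.0004,-0.0065,0,0, 0,0,0,-0.0003,-0.005,0,0, 0,0,0,-0.0002,-0.003,0,0, 0,0,0,0,0,0,0, 0,0,0,0,0,0,0]'
```

```text
time_s: 30.3
position: [0.5592, 0.2153, 0.1432]
tool_rot: [[0.072, 0.997, 0.003], [0.997, -0.072, 0.0], [0.001, 0.003, -1.0]]
ft_force: [-0.6, -1.4, 7.5]
grip_width: 0.014
time_s: 31.1
position: [0.5566, 0.1813, 0.1431]
tool_rot: [[0.072, 0.997, 0.003], [0.997, -0.072, 0.0], [0.0, 0.003, -1.0]]
ft_force: [-1.7, -0.3, 7.0]
grip_width: 0.0138
```

```bash
python3 -m crank '[0,0,0,0,-0.001,0,0, 0,0,0,0,0,0,0]'; python3 -m crank '[0,0,0,0,-0.001,0,0, 0,0,0,0,0,0,0]'
```

```text
time_s: 31.3
position: [0.5566, 0.1807, 0.1432]
tool_rot: [[0.072, 0.997, 0.003], [0.997, -0.072, 0.001], [0.001, 0.003, -1.0]]
ft_force: [-1.8, 0.9, 7.1]
grip_width: 0.0139
time_s: 31.5
position: [0.5565, 0.1797, 0.1432]
tool_rot: [[0.072, 0.997, 0.003], [0.997, -0.072, 0.001], [0.001, 0.003, -1.0]]
ft_force: [-1.8, 1.5, 7.7]
grip_width: 0.0139
```

```bash
python3 -m crank '[0,0,0,0,-0.0015,0,0, 0,0,0,0,0,0,0, 0,0,0,0,0,0,0]'; python3 -m crank '[0,0,0,0,-0.0015,0,0, 0,0,0,0,0,0,0, 0,0,0,0,0,0,0]'
```

```text
time_s: 31.8
position: [0.5565, 0.1782, 0.1431]
tool_rot: [[0.072, 0.997, 0.003], [0.997, -0.072, 0.001], [0.001, 0.003, -1.0]]
ft_force: [-2.2, 0.5, 8.5]
grip_width: 0.0137
time_s: 32.1
position: [0.5565, 0.1776, 0.1432]
tool_rot: [[0.072, 0.997, 0.003], [0.997, -0.072, 0.003], [0.003, 0.003, -1.0]]
ft_force: [-1.2, 6.9, 6.8]
grip_width: 0.0139
```

The stop is felt (6.9 N), so the rod is fully across. I back off 1 mm and sweep the handle down along its arc.

```bash
python3 -m crank '[0,0,0,0,0.0015,0,0, 0,0,0,0,0,0,0, 0,0,0,-0.0045,0.0003,-0.001,0, 0,0,0,-0.0045,0.0003,-0.0011,0, 0,0,0,-0.0042,0.0003,-0.002,0, 0,0,0,-0.0041,0.0003,-0.0021,0, 0,0,0,-0.0036,0.0003,-0.0029,0, 0,0,0,-0.0035,0.0002,-0.0029,0, 0,0,0,0,0,0,0]'; python3 - <<'E'
from h import *
w=save('wrist','w11');cv2.imwrite('pics/w11c.png',cv2.resize(w['frame'][100:300,130:390],(650,500),interpolation=cv2.INTER_CUBIC)[:,:,::-1])
E
```

```text
time_s: 33.0
position: [0.5306, 0.1799, 0.1299]
tool_rot: [[0.072, 0.997, -0.001], [0.997, -0.072, 0.001], [0.001, -0.001, -1.0]]
ft_force: [-5.1, 1.5, 5.9]
grip_width: 0.014
```

View pics/w11c.png

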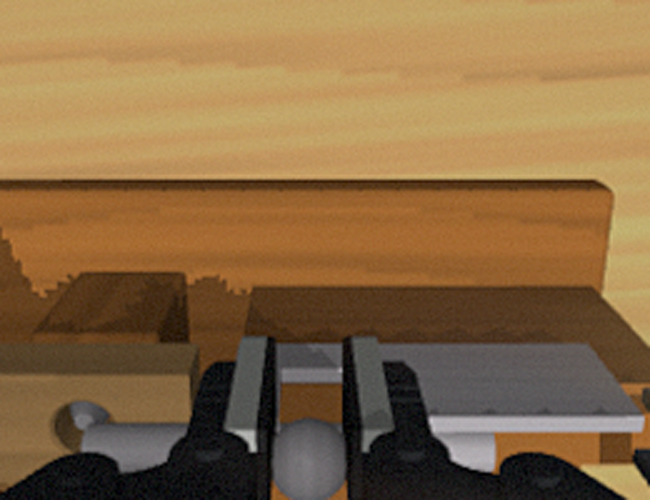

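The knob is between the fingers at (310,455), the rod tip is over the bar's end, and the stem is over the notch. I continue the arc.

```bash
python3 -m crank '[0,0,0,-0.0029,0.0002,-0.0034,0, 0,0,0,-0.0026,0.0002,-0.0035,0, 0,0,0,-0.002,0.0002,-0.0037,0, 0,0,0,-0.0018,0.0001,-0.0038,0, 0,0,0,0,0,0,0]'; python3 -m crank '[0,0,0,-0.0011,0.0001,-0.003,0, 0,0,0,-0.0008,0.0001,-0.003,0, 0,0,0,-0.0005,0,-0.003,0, 0,0,0,-0.0003,0,-0.0032,0, 0,0,0,0,0,-0.001,0, 0,0,0,0,0,0,0]'
```

```text
time_s: 33.55
position: [0.5219, 0.1801, 0.1143]
tool_rot: [[0.072, 0.997, -0.001], [0.997, -0.072, -0.0], [-0.0, -0.001, -1.0]]
ft_force: [-0.0, 0.6, -0.0]
grip_width: 0.0002
time_s: 34.15
position: [0.5196, 0.1804, 0.1015]
tool_rot: [[0.072, 0.997, -0.0], [0.997, -0.072, -0.0], [-0.0, -0.0, -1.0]]
ft_force: [-0.2, 0.3, 0.7]
grip_width: -0.0003
```

The knob slipped out of the jaws, which are now shut. I back off and look.

```bash
python3 -m crank '[0,0,0,-0.02,0,0,0, 0,0,0,-0.03,0,0,0, 0,0,0,0,0,0.04,0, 0,0,0,0,0,0.04,0, 0,0,0,0.01,0,0.02,0, 0,0,0,0,0,0,0, 0,0,0,0,0,0,0]'
python3 - <<'E'
from h import *
np.set_printoptions(precision=4,suppress=True)
s=observe();print(s['position'],inv(s['position']))
w=save('wrist','w12')
for th in (.3,.6,1,1.25,1.5): p=R(-.09-.042*np.sin(th),.2075,.095+.042*np.cos(th)); print(th,p,np.array(proj(w,p)))
cv2.imwrite('pics/w12c.png',cv2.resize(w['frame'],(800,600),interpolation=cv2.INTER_CUBIC)[:,:,::-1])
E
```

```text
time_s: 34.85
position: [0.4793, 0.1804, 0.2013]
tool_rot: [[0.072, 0.997, -0.0], [0.997, -0.072, -0.0], [-0.0, -0.0, -1.0]]
ft_force: [-0.5, 0.0, -0.7]
grip_width: 0.0001
[0.4793 0.1804 0.2013] [-0.1721  0.2036]
0.3 [0.5491 0.1792 0.1351] [258.7243 299.5939]
0.6 [0.5378 0.18   0.1297] [258.6769 282.3789]
1 [0.5262 0.1808 0.1177] [258.4942 260.6001]
1.25 [0.5217 0.1812 0.1082] [258.3315 249.5748]
1.5 [0.5197 0.1813 0.098 ] [258.1505 241.4339]
```

View pics/w12c.png

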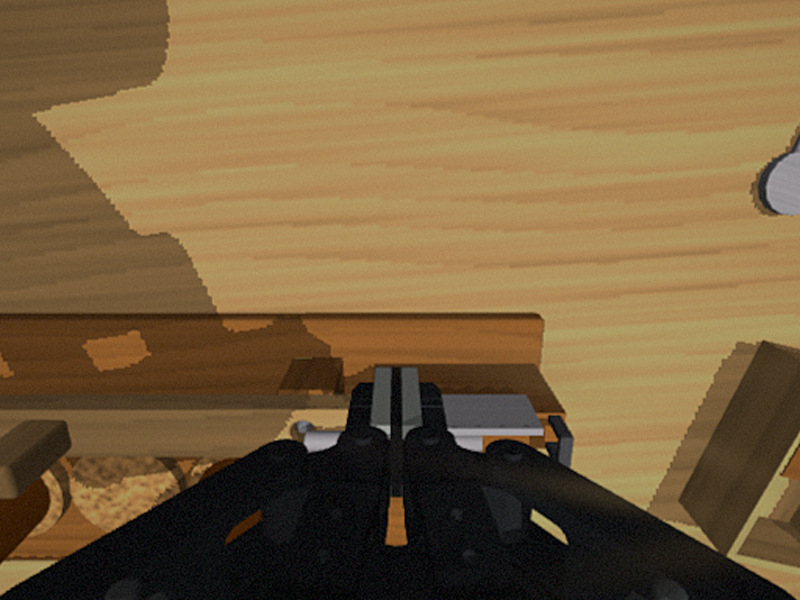

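My own fingers hide the knob. The handle was last held at about 0.8 rad, so I go over the rod with shut fingers, sweep towards -x just above the plate, then press down.

```bash
python3 -m crank '[0,0,0,0.03,-0.0008,0,0, 0,0,0,0.03,-0.0008,0,0, 0,0,0,0.0272,-0.0008,0,0, 0,0,0,0,0,0,0, 0,0,0,0,0,-0.03,0, 0,0,0,0,0,-0.025,0, 0,0,0,0,0,-0.01,0, 0,0,0,0,0,-0.0093,0, 0,0,0,0,0,0,0]' && python3 -m crank '[0,0,0,-0.005,0.0004,0,0, 0,0,0,-0.005,0.0004,0,0, 0,0,0,-0.005,0.0004,0,0, 0,0,0,-0.005,0.0003,0,0, 0,0,0,-0.005,0.0003,0,0, 0,0,0,0,0,0,0]' && python3 -m crank '[0,0,0,-0.005,0.0004,0,0, 0,0,0,-0.005,0.0004,0,0, 0,0,0,-0.004,0.0003,0,0, 0,0,0,0,0,0,0]'
```

```text
time_s: 35.8
position: [0.5665, 0.178, 0.1269]
tool_rot: [[0.072, 0.997, -0.001], [0.997, -0.072, -0.0], [-0.0, -0.001, -1.0]]
ft_force: [-0.5, 0.4, 0.3]
grip_width: 0.0002
time_s: 36.4
position: [0.5411, 0.1799, 0.1276]
tool_rot: [[0.072, 0.997, -0.0], [0.997, -0.072, -0.0], [-0.0, -0.0, -1.0]]
ft_force: [-0.5, -0.2, -0.5]
grip_width: -0.0001
time_s: 36.8
position: [0.5271, 0.181, 0.1274]
tool_rot: [[0.072, 0.997, -0.001], [0.997, -0.072, -0.0], [-0.0, -0.001, -1.0]]
ft_force: [-0.5, 0.1, -0.2]
grip_width: 0.0001
```

Now press down in small steps.

```bash
python3 -m crank '[0,0,0,0,0,-0.003,0, 0,0,0,0,0,-0.003,0, 0,0,0,0,0,-0.002,0, 0,0,0,0,0,0,0]' && python3 -m crank '[0,0,0,0,0,-0.002,0, 0,0,0,0,0,0,0, 0,0,0,0,0,0,0]'
```

```text
time_s: 37.2
position: [0.5278, 0.1809, 0.1194]
tool_rot: [[0.072, 0.997, -0.0], [0.997, -0.072, 0.0], [-0.0, -0.0, -1.0]]
ft_force: [-1.7, -0.7, 2.4]
grip_width: -0.0001
time_s: 37.5
position: [0.5279, 0.1809, 0.1186]
tool_rot: [[0.072, 0.997, 0.001], [0.997, -0.072, 0.0], [0.0, 0.001, -1.0]]
ft_force: [-4.4, -0.4, 12.3]
grip_width: 0.0
```

12 N at fingertip height 0.105 m is where the knob top should be when fully down. I retract and verify.

```bash
python3 -m crank '[0,0,0,0,0,0.03,0, 0,0,0,0,0,0.04,0, 0,0,0,0,0,0.04,0, 0,0,0,0.015,0.01,0.04,0, 0,0,0,0.015,0.01,0,0, 0,0,0,0,0,0,0, 0,0,0,0,0,0,0]'
python3 - <<'E'
from h import *
np.set_printoptions(precision=4,suppress=True)
s=observe();print(s['position'])
t=save('top','t13');w=save('wrist','w13');si=save('side','s13')
for th in (.6,1,1.25,1.5): p=R(-.09-.042*np.sin(th),.2085,.095+.042*np.cos(th)); print(th,np.array(proj(w,p)))
h=cv2.cvtColor(t['frame'],cv2.COLOR_RGB2HSV); m=((h[...,1]<60)&(h[...,2]>100)).astype(np.uint8)
N,l,st,c=cv2.connectedComponentsWithStats(m)
for i in range(1,N):
    if 25<st[i][4]<250: print('top',c[i],plane(t,*c[i],.202)[:2])
cv2.imwrite('pics/m13.png',np.vstack([np.hstack([cv2.resize(w['frame'],(400,300)),cv2.resize(t['frame'][105:195,200:340],(400,300),interpolation=cv2.INTER_CUBIC)]),np.hstack([cv2.resize(w['frame'][110:260,150:350],(400,300),interpolation=cv2.INTER_CUBIC),cv2.resize(si['frame'][140:275,230:410],(400,300),interpolation=cv2.INTER_CUBIC)])])[:,:,::-1])
E
```

```text
time_s: 38.2
position: [0.5573, 0.2007, 0.2661]
tool_rot: [[0.072, 0.997, -0.003], [0.997, -0.072, -0.001], [-0.001, -0.002, -1.0]]
ft_force: [0.1, 0.8, -0.6]
grip_width: -0.0001
[0.5573 0.2007 0.2661]
0.6 [230.0047 165.3094]
1 [230.6689 149.8901]
1.25 [231.2783 143.332 ]
1.5 [231.9691 139.5832]
top [256.8615 122.8462] [0.6428 0.0537]
top [320.     126.5357] [ 0.629  -0.1239]
top [205.8947 157.6579] [0.5463 0.1981]
top [227.9268 158.8293] [0.5419 0.1365]
top [200.8108 161.6757] [0.5352 0.2125]
top [351.8621 247.7701] [ 0.2883 -0.2016]
top [306.1633 351.6122] [ 0.012  -0.0683]
top [216.5238 368.7211] [-0.0286  0.1743]
```

View pics/m13.png

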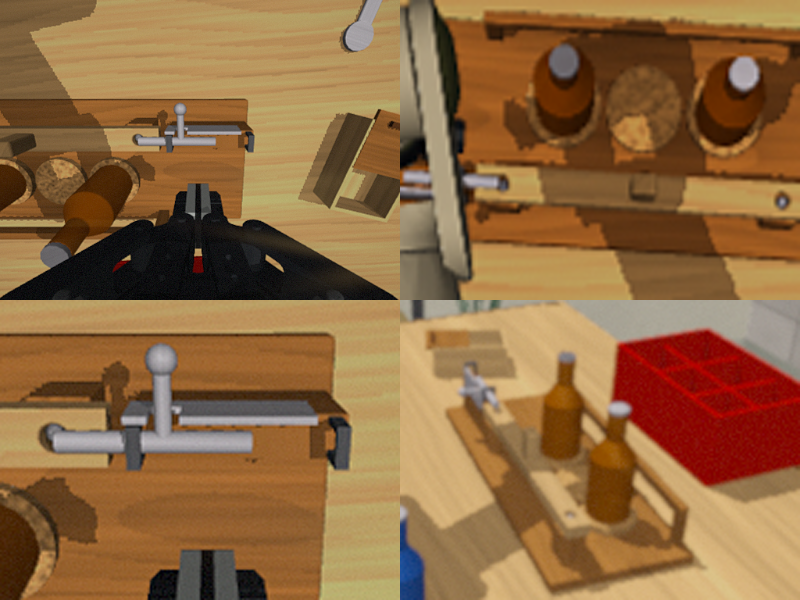

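The last picture shows four things:
- The knob is at wrist px (230.5,140). Fully down (1.5 rad) predicts (232,139.6), and the stem lies in the notch.
- The rod tip is over the bar's end.
- Both bottles are upright on their coasters.
- The box and opener look where they were.

I hand in.

```bash
python3 -c "
from rig import *
print(close_job())"
```

```text
the job is handed in; nothing more can be done
None
```

The bottles are on their coasters and the bar is bolted down and locked. I handed the job in at about 38 s, with no verdict reported.

**What I did:** I stood the two brown bottles that were there on the left and right coasters; no PET was visible in any view. I drew the bolt back, set the bar down on both pegs, slid the bolt to its stop and turned the handle down. By the time I went for the bar it had moved about 5 cm, so I measured it again before picking it up.

**What went wrong:**
- **Refused call:** one move was refused for a 0.06 m shift, so the second bottle was released about 18 mm too high and landed 11 mm off centre. I gripped it again and recentred it.
- **Handle slipped:** the knob slipped out of the jaws partway through the turn. I finished by sweeping and pressing the handle down with shut fingers.

**Last checks:**
- **Bottles:** both are about 1–1.5 mm from their coaster centres.
- **Bar:** the pegs showed through both holes, with contact at the expected height. At the end the rod tip covers the bar's end.
- **Handle:** the knob is within about 2 pixels of where it should be at 1.5 rad, and the stem lies in the notch.
- **Bolt stop:** I felt it about 2.5 mm beyond where I predicted; the wrist camera's peg reading was off by a similar amount. The two pegs were otherwise consistent, so I put it down to calibration.
- **Box and opener:** both look unmoved in the pictures, though I did not measure them. The arm was clear of everything.

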